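# Shut and lock the cycler's service panel

### The arm

A 6-joint arm with a two-finger parallel gripper is mounted at the origin on the work surface. World frame = base frame: x ahead of the robot, y to its left, z up, the work surface at z = 0. Lengths are in m, angles in rad, forces in N, time in s.
With the tool pointing down it reaches from about 0.25 to 0.775 m from the base axis. Payload 4 kg.
Tool frame: the origin (TCP) lies on the centre line of the jaws, within the pads' length; the fingertips stand 17 mm ahead of it and the grasp point (between the pads) lies 2 mm behind it; z points along the fingers, y is the line along which they close (so a half turn about z gives the same grasp; the last joint's range is limited). The gripper opens to 94 mm and grips with 3 to 60 N. Pads are 16 mm wide; open, the fingers measure 119 mm over their backs; the gripper's body (75 mm by 177 mm) begins 78 mm behind the grasp point.
Start: joints at [1.21, 0.087, 1.371, -0, 1.684, -0.103], TCP at [0.14, 0.532, 0.223] pointing down, gripper open.
Joint ranges: [-3.1, 3.1], [-0.76, 2.03], [0.27, 2.55], [-1.08, 4.22], [0.17, 2.65], [-2.57, 2.57]. Speed limits (rad/s): [2.79, 2.79, 3.14, 3.14, 3.14, 3.14].

### API

Orientations are given as [roll, pitch, yaw] about the fixed x, y, z axes, in that order (R = Rz(yaw) Ry(pitch) Rx(roll)).
In Python, from bench import robot gives the robot as it stands.
- The arm moves only by the tool servo_tool, never from a script. Its argument "plan" is a list of rows, each a list of 7 numbers: the shift along the tool's x, y, z normalised to -1 to 1, where 1 is 0.1 m, then the turn, a rotation vector about the tool's x, y, z normalised to -1 to 1, where 1 is pi/2 rad, then the finger opening in mm, from 0 to 94. In form: [[x, y, z, ax, ay, az, gripper], ...]. A call has 1 to 12 rows; each row is the pose to reach, as a shift and turn from the pose commanded when the call began, along the tool's axes at that moment; what a row does not reach only later rows make up. A row lasts 1/12 s, in which the tool goes at most 41.7 mm and 7.16 degrees, less where a joint would pass 70% of its speed; a pose out of reach is approached as far as the arm can. A call with a number of a shift or a turn outside -1 to 1 is refused whole. A call with a gripper value outside its range is refused whole. The fingers move at their own pace and stop on an object; the grip force is fixed at half the most. Time passes only in rows, so rows that repeat a pose let the fingers close. It gives the time, the measured TCP pose, the force, the opening and the grip force at its end, in the units of the state.
- robot.get_obs(): the state, without advancing time (a new reading comes with each control period).
- robot.snapshot(name): name is "scene" or "top"; returns the picture (480x640x3 uint8, red, green, blue); there is no depth.
- robot.camera_params(name): a dict with "camera_matrix" (3x3 intrinsics, pixels), "rvec" (rotation vector, rad) and "tvec" (3), from world to camera coordinates, as OpenCV has them. Camera axes: x right, y down, z forward; pixel columns grow to the right and rows downward; lengths in m; the calibration is good to about 2 mm. A picture is of the moment at which its call begins. camera_params takes no time and is no camera call.
- robot.close_job(): hands the job in; it is judged then, once.
Trained networks look in the newest picture that a camera, given by its name, has taken for a name from the list of things; names that differ only in an ending like _2 or _b are one class to them, and where a whole thing is asked for, a point or a joint stands for the part that bears it (a point fixed in the world has none). Each returns a list of dicts, best first, with "conf" (0 to 1); they miss things now and then, are a little off and sometimes report something else, mostly with a low value. They report only what shows in the picture. A call takes as long as a camera call.
- robot.find_in(thing, camera): "extent" ([centre column, centre row, width, height] in pixels, round what is visible of it).
The state is a dict: "time": time; "joint_positions": joint angles; "qvel": joint speeds; "joint_torque": joint torques, N m; "tool_pos": TCP position; "ee_rot": TCP orientation; "wrist_force": force on the tool from outside, world axes, zero at the start; "wrist_torque": the same for the moment, N m; "width": finger opening in m; "finger_force": force on a finger pad.
Only numpy, scipy, OpenCV 4.12 (cv2) and the standard library are available. Lean on these libraries where they do the work, as an engineer would, in place of code of your own. Each camera call takes 0.05 s, during which the arm holds its last target. There are 200 camera calls.

### The job

Push the thermal cycler's raised service panel down with your fingertips until it lies fully shut, then set a fingertip in the slot of the round fastener and turn it a quarter turn clockwise, right to its stop, so that the panel is locked. Use only touch: do not pick anything up or swing the panel wide open, and leave the things standing on and around the instrument where they are.

Things in the scene. Friction and masses are not known exactly. Their poses are not given: they have to be found in the camera images.
- cycler: Low white bench instrument, fixed, 270 mm deep (x) x 400 wide (y) x 90 high. Origin under its centre at table level; x to its back, away from the robot, y to its left. A grey hinged service panel, 168 deep x 230 wide x 8 mm thick, covers an opening in its top, centred on y = -50 mm. The deck left of it (y 65 to 200, z 90 mm) carries tip box and vial.
- panel_hinge (a point): Middle of the panel's hinge axis, which runs along the instrument's y at its back: x = +85, y = -50, z = 94 mm in the instrument's frame; axes as the instrument's. The panel reaches from 2 to 170 mm from this axis; its upper face lies 4 mm above the axis when shut (98 mm above the table).
- panel (a joint): Panel angle, rad: 0 shut on a hard stop; grows as the front edge (toward the robot) rises about the back hinge. Starts at 0.35 to 0.7. The hinge is stiff: the panel stays where left; 1 to 8 N down near the front edge closes it. On both sides of the round fastener its upper face is bare and flat, 57 mm wide, over its full depth.
- panel_edge (a point): Middle of the panel's free front edge, on its upper face, 170 mm from the hinge axis; moves with the panel. Axes as the instrument's when shut.
- fastener (a joint): Fastener turn, rad, clockwise seen from above: 0 open, slot parallel to the hinge; 1.571 locked, hard stop, slot front to back. Starts at 0 to 0.25. Stiff (0.15 N m, 4 N at 38 mm from the axis; more as it locks), stays where left. From about 0.7 its tongue hooks under a bar inside the front of the opening; turned early, it lands on the bar and the panel cannot shut.
- slot_centre (a point): On the fastener's axis, on the slot's floor. The fastener: a 116 mm disc on the panel, axis 105 mm from the hinge axis on the panel's centre line. Two aluminium D-shaped halves stand 16 mm above the black slot floor; the slot between, 44 mm wide, crosses the disc through its centre, open at both ends. Floor 2 mm above the panel (z = 100 mm when shut). The slot runs along this point's y.
- tip_box: Small cream box of pipette tips with yellow tips in its top, 85 x 60 x 43 mm, loose, on the cycler's deck left of the panel; origin under its centre.
- vial: Amber screw-cap vial, 26 mm diameter, 45 mm high, loose, on the cycler's deck left of the panel, nearer the front; origin under its centre.
- tube_rack: Aluminium tube rack with 18 empty holes, 160 x 90 x 50 mm, loose, on the table right of the cycler; origin under its centre.
- reagent_bottle: Clear bottle with blue cap, 66 mm diameter, 120 mm high, loose, on the table left of the cycler; origin under its centre.
- beaker: White plastic cup, 70 mm diameter, 80 mm high, loose, on the table right of the cycler, behind the tube rack; origin under its centre.
- sample_jar: Clear jar with white cap, 56 mm diameter, 60 mm high, loose, on the table left of the cycler; origin under its centre.

How it is judged:
By the outcome, as a careful person would: the job done as asked, in the order asked, and still so for the second after the job is handed in, with the robot touching nothing.
It also fails if it takes over 45 s, if anything falls off the work surface, if the arm or the gripper's body presses on something with over 40 N, if the wrist force passes 120 N, or if a joint passes its speed limit or range.

## Working session

There is one attempt and no reset: what is moved stays moved. The work goes in short steps, Python scripts to look and compute and a tool call to move; the robot and the scene stay as the last step left them, time stands still between calls to the robot, and variables do not carry over. Pictures are saved under pics/ and viewed, at most 10 in all, crops included, and the job is handed in when it is done.

Besides the shell and the picture viewer there is one more tool, called after "Emit:" by a JSON object that holds its "fn" and its "kwargs". servo_tool: Moves the arm, as the interface text tells. Scaled input: -1 to 1 covers 0.1 m each way for a shift and pi/2 rad each way for a turn. Its arguments: {"type":"object","properties":{"plan":{"type":"array","items":{"type":"array","items":{"type":"number"}}}},"required":["plan"]}

```bash
mkdir -p pics
python3 - <<'E'
from bench import robot
import cv2,numpy as np
for n in ("scene","top"):
    im=robot.snapshot(n); cv2.imwrite(f"pics/{n}0.png",im[:,:,::-1])
    p=robot.camera_params(n); R=cv2.Rodrigues(np.array(p["rvec"]))[0]
    print(n,np.round(p["camera_matrix"],1).tolist(),"C",(-R.T@np.array(p["tvec"]).ravel()).round(3),"fwd",R[2].round(2))
    for t in ("cycler","fastener","panel","tip_box","vial","slot_centre","panel_edge"):
        print(t,[(np.round(d["extent"],1).tolist(),round(d["conf"],2)) for d in robot.find_in(t,n)[:2]])
o=robot.get_obs(); print(o)
E
```

```text
scene [[533.2, 0.0, 322.1], [0.0, 533.2, 233.5], [0.0, 0.0, 1.0]] C [ 1.2   -0.063  0.752] fwd [-0.69  0.06 -0.72]
cycler [([347.6, 258.6, 255.5, 160.3], 0.84)]
fastener [([311.4, 213.3, 71.1, 70.2], 0.84)]
panel [([313.2, 230.2, 149.3, 103.3], 0.55)]
tip_box [([429.8, 248.1, 49.1, 53.2], 0.72), ([311.0, 214.1, 70.3, 71.9], 0.41)]
vial []
slot_centre [([313.0, 213.9, 72.7, 71.1], 0.9), ([422.5, 193.9, 13.6, 27.9], 0.3)]
panel_edge [([314.1, 230.5, 147.9, 102.2], 0.82)]
top [[527.6, 0.0, 328.0], [0.0, 527.6, 234.4], [0.0, 0.0, 1.0]] C [0.452 0.003 1.135] fwd [ 0.08  0.01 -1.  ]
cycler []
fastener [([345.8, 211.2, 63.1, 54.6], 0.57), ([449.4, 202.8, 40.2, 33.6], 0.47)]
panel [([346.2, 205.9, 121.6, 76.0], 0.82)]
tip_box [([244.9, 191.3, 32.5, 43.3], 0.83)]
vial [([237.4, 259.7, 18.0, 13.6], 0.66), ([244.8, 191.4, 29.5, 49.6], 0.32)]
slot_centre [([346.6, 210.2, 65.7, 57.3], 0.73)]
panel_edge [([345.3, 206.8, 126.6, 74.5], 0.87)]
{'time': 0.8, 'joint_positions': array([ 1.20992163e+00,  8.71631838e-02,  1.37063499e+00, -3.98358985e-06,
        1.68358584e+00, -1.03128093e-01]), 'qvel': array([-2.42402747e-03, -3.82991921e-04,  2.57041933e-03, -2.78252594e-05,
        1.50884060e-03,  2.06888394e-03]), 'joint_torque': array([ 8.00933849e-04, -3.39989126e+01, -3.02576816e+01,  7.19838892e-02,
        2.32389139e-02,  1.12292477e-05]), 'tool_pos': array([0.14023229, 0.53186702, 0.22255905]), 'ee_rot': array([3.14138554e+00, 2.54151138e-05, 2.88384559e+00]), 'wrist_force': array([-0.40067604, -0.12651717, -0.37929679]), 'wrist_torque': array([ 0.00985114, -0.01781084, -0.01056993]), 'finger_force': 0.0, 'width': 0.0940414978018792}
```

View pics/scene0.png

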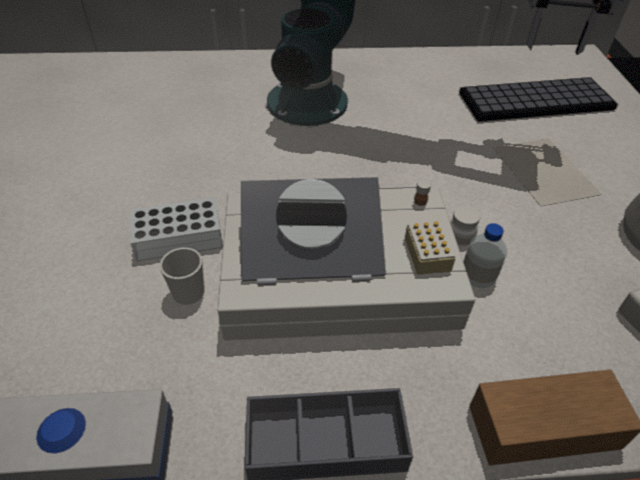

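View pics/top0.png

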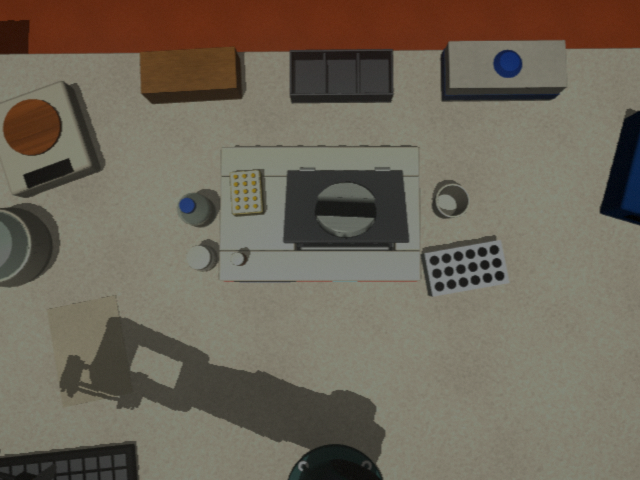

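The scene view shows the cycler with its panel raised: free edge at about (241–380, 179), hinge side at (242–383, 276), disc at (312, 213). In the top view the cycler's corners are (221,147), (419,146), (420,281) and (221,281), and the panel's front edge runs (284–409, 243). Next I fit the pose and panel angle.

```bash
cat > h.py <<'E'
import numpy as np,cv2
from bench import robot
P={n:robot.camera_params(n) for n in("scene","top")}
def proj(n,X):
    p=P[n]; return cv2.projectPoints(np.array(X,float).reshape(-1,3),np.array(p["rvec"]),np.array(p["tvec"]),np.array(p["camera_matrix"]),None)[0].reshape(-1,2)
def world(q,X):
    x,y,a=q[:3]; X=np.array(X,float).reshape(-1,3); c,s=np.cos(a),np.sin(a)
    return X@np.array([[c,-s,0],[s,c,0],[0,0,1]]).T+[x,y,0]
def pan(th,r,y,h=.004): # r from hinge, y rel. centre line, h above axis plane
    return [.085-r*np.cos(th)+h*np.sin(th)*-1*-1, -.05+y, .094+r*np.sin(th)+h*np.cos(th)]
E
cat > fit.py <<'E'
from h import *
from scipy.optimize import least_squares
body=[[.135,.2,.09],[.135,-.2,.09],[-.135,-.2,.09],[-.135,.2,.09]]
top=[(221,147),(419,146),(420,281),(221,281)]
def model(q):
    th=q[3]
    e=[pan(th,.17,.115),pan(th,.17,-.115)]
    b=[pan(th,.002,.115),pan(th,.002,-.115)]
    d=[pan(th,.105,0,.014)]
    return np.vstack([proj("top",world(q,body)),proj("top",world(q,e+d)),
      proj("scene",world(q,body[:2])),proj("scene",world(q,e+b+d))])
obs=np.array(top+[(284,243),(409,243),(346,210.5)]+[(470,301),(221,310)]+[(380,178.5),(241,180),(383.5,275),(242,278),(312,213.5)],float)
r=least_squares(lambda q:(model(q)-obs).ravel(),[.57,0,0,.5],loss="soft_l1")
q=r.x; print(q.round(4)); print((model(q)-obs).round(1).tolist())
np.save("q.npy",q)
print("edge",world(q,pan(q[3],.17,0)).round(4),"slot shut",world(q,pan(0,.105,0,.006)).round(4))
E
python3 fit.py
python3 - <<'E'
import cv2
a=cv2.imread("pics/top0.png")[130:300,200:440];b=cv2.imread("pics/scene0.png")[165:335,205:485]
cv2.imwrite("pics/crop_t.png",cv2.resize(a,None,fx=3.3,fy=3.3,interpolation=2))
cv2.imwrite("pics/crop_s.png",cv2.resize(b,None,fx=2.8,fy=2.8,interpolation=2))
E
```

```text
[ 0.5784  0.027  -0.0109  0.4721]
[[-0.4, -0.5], [0.2, 0.9], [0.6, 0.6], [-3.1, -0.1], [-1.5, -0.2], [-0.3, 0.2], [-0.7, -0.1], [5.8, -1.0], [-4.7, -0.0], [-2.4, -1.1], [-0.6, 0.8], [2.2, -0.2], [-1.5, 1.9], [-0.8, 0.3]]
edge [[ 0.5133 -0.0223  0.1749]] slot shut [[ 0.5578 -0.0228  0.1   ]]
```

View pics/crop_t.png

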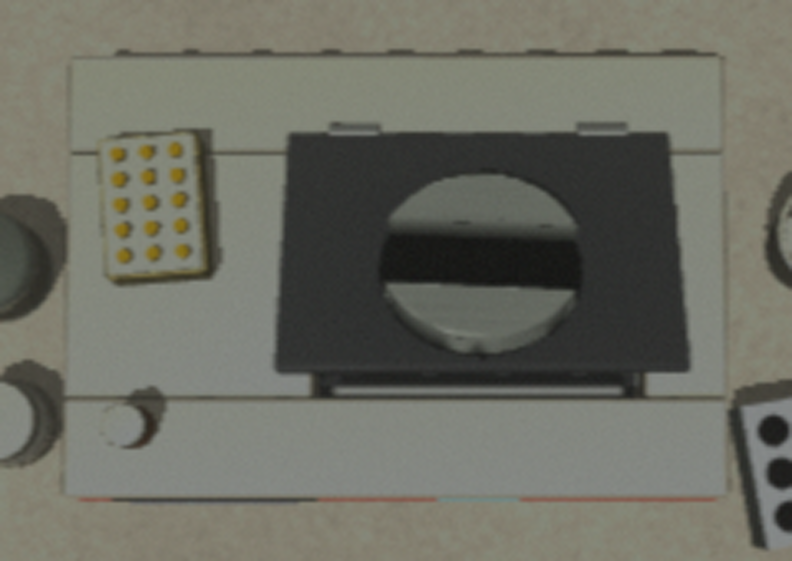

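View pics/crop_s.png

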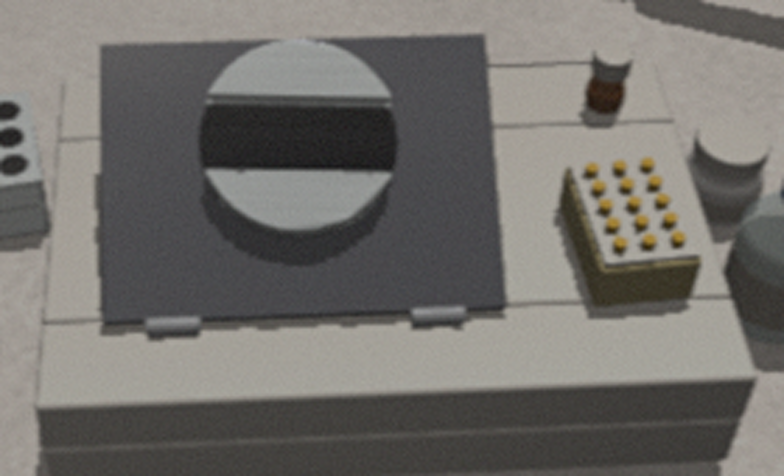

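The crops sharpen the corners: cycler top face in the top view (221.8,147.6), (418.8,147), (420,280.3), (220,280.3), and panel front edge (283.3–408.8, 242). The slot is tilted only about 0.05 rad clockwise, so the fastener is practically open. I'll refit with these while starting the arm moving, raised and rotating to face the instrument.

```bash
python3 - <<'E'
s=open("fit.py").read()
i=s.index("top=[");j=s.index("\n",i)
s=s[:i]+"top=[(221.8,147.6),(418.8,147),(420,280.3),(220,280.3)]"+s[j:]
i=s.index("obs=");j=s.index("\n",i)
s=s[:i]+"obs=np.array(top+[(283.3,242.1),(408.8,242.1),(346,210.5)]+[(474.3,300.7),(218.6,310.7)]+[(378.6,177.9),(240.7,181.4),(385.4,274),(242,278.6),(312,213.5)],float)"+s[j:]
s+="\nfor y in(-.086,.086): print('push',world(q,[.085-.14,-.05+y,.098]).round(4))\n"
open("fit.py","w").write(s)
E
python3 fit.py
```

```text
[ 0.5787  0.0271 -0.009   0.4754]
[[-1.4, -1.1], [0.2, -0.5], [0.6, 1.0], [-2.0, 0.6], [-0.8, 0.4], [-0.1, 0.5], [-0.7, -0.5], [1.7, -0.8], [-2.1, -0.3], [-0.9, -0.5], [-0.3, -0.4], [0.5, 0.9], [-1.3, 1.7], [-0.7, 0.4]]
edge [[ 0.514  -0.0223  0.1754]] slot shut [[ 0.5583 -0.0227  0.1   ]]
push [[ 0.5225 -0.1084  0.098 ]]
push [[0.5241 0.0636 0.098 ]]
```

Emit:
{"fn": "servo_tool", "kwargs": {"plan": [[-0.93, -0.79, -0.5, 0, 0, -0.16, 0], [-0.93, -0.79, -0.5, 0, 0, -0.16, 0], [-0.93, -0.79, -0.5, 0, 0, -0.16, 0], [-0.93, -0.79, -0.5, 0, 0, -0.16, 0]]}}

```text
time: 1.13
tool_pos: [0.2127, 0.4294, 0.276]
ee_rot: [3.139, 0.005, 3.131]
wrist_force: [-0.4, 0.9, 1.1]
width: 0.0708
finger_force: 0.0
```

Emit:
{"fn": "servo_tool", "kwargs": {"plan": [[-0.62, -1, 0, 0, 0, 0, 0], [-0.62, -1, 0, 0, 0, 0, 0], [-0.62, -1, 0, 0, 0, 0, 0], [-0.62, -1, 0, 0, 0, 0, 0]]}}

```text
time: 1.47
tool_pos: [0.2737, 0.3277, 0.2728]
ee_rot: [-3.14, 0.002, 3.128]
wrist_force: [0.5, -0.1, 0.1]
width: 0.044
finger_force: 0.0
```

Emit:
{"fn": "servo_tool", "kwargs": {"plan": [[-0.62, -1, 0, 0, 0, 0, 0], [-0.62, -1, 0, 0, 0, 0, 0], [-0.62, -1, 0, 0, 0, 0, 0], [-0.62, -1, 0, 0, 0, 0, 0]]}}

```text
time: 1.8
tool_pos: [0.335, 0.2277, 0.2723]
ee_rot: [-3.14, 0.001, 3.128]
wrist_force: [-0.3, -1.0, 0.9]
width: 0.0178
finger_force: 0.0
```

Emit:
{"fn": "servo_tool", "kwargs": {"plan": [[-0.62, -1, 0, 0, 0, 0, 0], [-0.62, -1, 0, 0, 0, 0, 0], [-0.62, -1, 0, 0, 0, 0, 0], [-0.62, -1, 0, 0, 0, 0, 0]]}}

```text
time: 2.13
tool_pos: [0.3963, 0.1276, 0.2718]
ee_rot: [-3.14, 0.0, 3.129]
wrist_force: [-0.0, 0.1, -0.1]
width: 0.0008
finger_force: 0.0
```

Emit:
{"fn": "servo_tool", "kwargs": {"plan": [[-0.62, -1, 0, 0, 0, 0, 0], [-0.62, -1, 0, 0, 0, 0, 0], [-0.62, -1, 0, 0, 0, 0, 0], [-0.62, -1, 0, 0, 0, 0, 0]]}}

```text
time: 2.47
tool_pos: [0.4576, 0.0276, 0.2713]
ee_rot: [-3.14, -0.001, 3.13]
wrist_force: [-0.2, 0.3, 0.5]
width: 0.0005
finger_force: 0.0
```

Emit:
{"fn": "servo_tool", "kwargs": {"plan": [[-0.62, -1, 0, 0, 0, 0, 0], [-0.62, -1, 0, 0, 0, 0, 0], [-0.62, -1, 0, 0, 0, 0, 0], [-0.62, -1, 0, 0, 0, 0, 0], [-0.62, -1, 0, 0, 0, 0, 0]]}}

```text
time: 2.88
tool_pos: [0.5173, -0.0693, 0.2714]
ee_rot: [3.14, -0.002, 3.134]
wrist_force: [-0.1, 0.4, 0.3]
width: 0.0005
finger_force: 0.0
```

Emit:
{"fn": "servo_tool", "kwargs": {"plan": [[-0.05, -0.39, 0, 0, 0, 0, 0], [-0.05, -0.39, 0.4, 0, 0, 0, 0], [-0.05, -0.39, 0.7, 0, 0, 0, 0], [-0.05, -0.39, 0.7, 0, 0, 0, 0]]}}

```text
time: 3.22
tool_pos: [0.5178, -0.1059, 0.1953]
ee_rot: [3.136, -0.012, 3.137]
wrist_force: [-1.5, -0.3, -1.8]
width: 0.0003
finger_force: 0.0
```

Emit:
{"fn": "servo_tool", "kwargs": {"plan": [[0, 0, 0.1, 0, 0, 0, 0], [0, 0, 0.2, 0, 0, 0, 0], [0, 0, 0.3, 0, 0, 0, 0], [0, 0, 0.4, 0, 0, 0, 0]]}}

```text
time: 3.55
tool_pos: [0.5229, -0.1089, 0.1643]
ee_rot: [-3.14, 0.005, 3.136]
wrist_force: [-0.8, 0.2, 2.9]
width: 0.0002
finger_force: 1.3
```

Emit:
{"fn": "servo_tool", "kwargs": {"plan": [[0, 0, 0.08, 0, 0, 0, 0], [0, 0, 0.16, 0, 0, 0, 0], [0, 0, 0.24, 0, 0, 0, 0], [0, 0, 0.3, 0, 0, 0, 0], [0, 0, 0.35, 0, 0, 0, 0], [0, 0, 0.4, 0, 0, 0, 0], [0, 0, 0.4, 0, 0, 0, 0]]}}

```text
time: 4.13
tool_pos: [0.5213, -0.1093, 0.121]
ee_rot: [3.141, -0.001, 3.135]
wrist_force: [0.5, -0.2, 0.2]
width: 0.0007
finger_force: 0.0
```

Emit:
{"fn": "servo_tool", "kwargs": {"plan": [[0, 0, 0.03, 0, 0, 0, 0], [0, 0, 0.06, 0, 0, 0, 0], [0, 0, 0.06, 0, 0, 0, 0]]}}

```text
time: 4.38
tool_pos: [0.5216, -0.1093, 0.116]
ee_rot: [3.141, 0.0, 3.135]
wrist_force: [-0.5, -0.2, 0.3]
width: 0.0004
finger_force: 0.0
```

Emit:
{"fn": "servo_tool", "kwargs": {"plan": [[0, 0, 0.02, 0, 0, 0, 0], [0, 0, 0.04, 0, 0, 0, 0], [0, 0, 0.04, 0, 0, 0, 0]]}}

```text
time: 4.63
tool_pos: [0.5218, -0.1093, 0.1151]
ee_rot: [-3.141, 0.002, 3.135]
wrist_force: [-5.0, 0.1, 10.9]
width: 0.0002
finger_force: 5.4
```

Run:
```python
from bench import robot
import cv2
im=robot.snapshot("scene"); cv2.imwrite("pics/s1.png",cv2.resize(im[140:340,190:490,::-1],None,fx=2.6,fy=2.6,interpolation=2))
print(robot.get_obs()["wrist_force"])
```

```text
[-4.64652132  0.83138676 10.28118765]
```

View pics/s1.png

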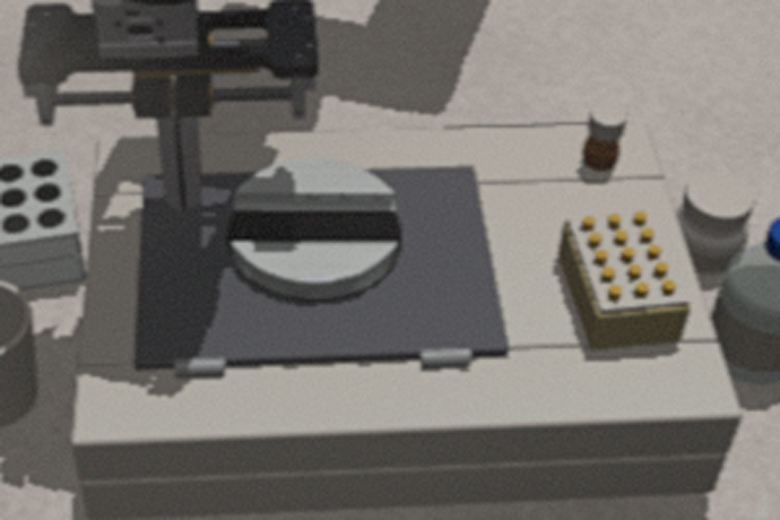

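The panel is at the stop: the tip reads 98.1 mm at 10 N, exactly the shut height, and the picture shows it flush with the deck lines. I'll press a bit firmer, then lift and move over the slot with the fingers opened to 64 mm.

Emit:
{"fn": "servo_tool", "kwargs": {"plan": [[0, 0, 0.02, 0, 0, 0, 0], [0, 0, 0.02, 0, 0, 0, 0], [0, 0, -0.2, 0, 0, 0, 0], [0, 0, -0.5, 0, 0, 0, 0], [0, 0, -0.5, 0, 0, 0, 0]]}}

```text
time: 5.1
tool_pos: [0.5248, -0.1102, 0.1688]
ee_rot: [-3.138, 0.011, 3.135]
wrist_force: [0.2, -0.1, 0.7]
width: 0.0004
finger_force: 0.0
```

Emit:
{"fn": "servo_tool", "kwargs": {"plan": [[-0.36, 0.87, 0, 0, 0, 0, 64], [-0.36, 0.87, 0, 0, 0, 0, 64], [-0.36, 0.87, 0, 0, 0, 0, 64], [-0.36, 0.87, 0, 0, 0, 0, 64], [-0.36, 0.87, 0, 0, 0, 0, 64], [-0.36, 0.87, 0, 0, 0, 0, 64], [-0.36, 0.87, 0, 0, 0, 0, 64], [-0.36, 0.87, 0, 0, 0, 0, 64], [-0.36, 0.87, 0, 0, 0, 0, 64], [-0.36, 0.87, 0, 0, 0, 0, 64]]}}

```text
time: 5.93
tool_pos: [0.558, -0.0233, 0.1626]
ee_rot: [-3.142, 0.0, 3.134]
wrist_force: [-0.0, 0.3, 0.6]
width: 0.0624
finger_force: 0.0
```

Run:
```python
from h import *
im=robot.snapshot("scene").copy(); q=np.load("q.npy")
t=np.array(robot.get_obs()["tool_pos"])
for p in (world(q,pan(0,.105,0,.006)),world(q,pan(0,.17,-.115)),world(q,pan(0,.17,.115)),t+[0,0,-.017]):
    u=proj("scene",p)[0]; print(u); im[int(u[1].round()),int(u[0].round())]=[255,0,0]
cv2.imwrite("pics/s2.png",cv2.resize(im[140:340,190:490,::-1],None,fx=2.6,fy=2.6,interpolation=0)); print(t,robot.get_obs()["width"])
```

```text
[310.65920941 229.63095275]
[244.74791937 206.6364685 ]
[372.13861376 202.93732156]
[310.50627427 210.19882914]
[ 0.55800887 -0.02312658  0.16256534] 0.06336473764221923
```

View pics/s2.png

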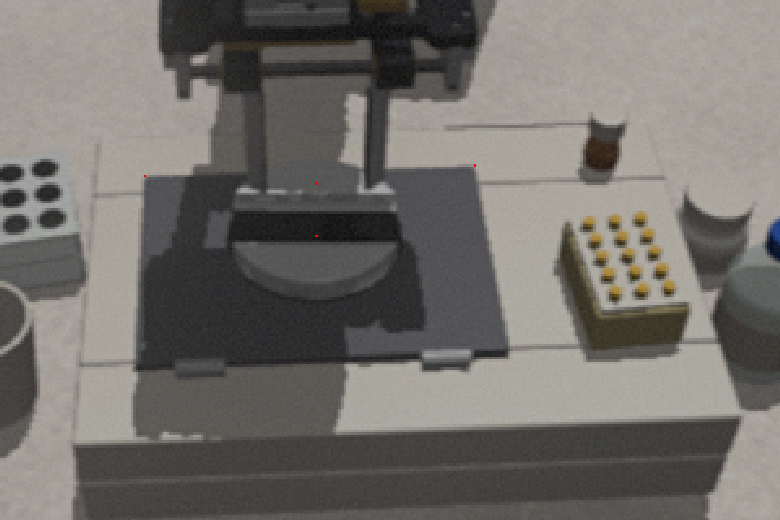

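The projected shut corners, crop (146,177) and (475,166), sit on the panel's corners, and the predicted slot centre lies in the black slot. So the panel is shut and the fingers are over the slot, and I'll lower them in.

Emit:
{"fn": "servo_tool", "kwargs": {"plan": [[0, 0, 0.15, 0, 0, 0, 64], [0, 0, 0.25, 0, 0, 0, 64], [0, 0, 0.32, 0, 0, 0, 64], [0, 0, 0.38, 0, 0, 0, 64], [0, 0, 0.41, 0, 0, 0, 64], [0, 0, 0.41, 0, 0, 0, 64]]}}

```text
time: 6.48
tool_pos: [0.5575, -0.0224, 0.1204]
ee_rot: [3.141, -0.002, 3.135]
wrist_force: [1.0, 0.3, -0.5]
width: 0.0639
finger_force: 0.0
```

Emit:
{"fn": "servo_tool", "kwargs": {"plan": [[0, 0, 0, 0, 0, 0.06, 64], [0, 0, 0, 0, 0, 0.12, 64], [0, 0, 0, 0, 0, 0.18, 64], [0, 0, 0, 0, 0, 0.24, 64], [0, 0, 0, 0, 0, 0.3, 64], [0, 0, 0, 0, 0, 0.36, 64], [0, 0, 0, 0, 0, 0.42, 64], [0, 0, 0, 0, 0, 0.42, 64]]}}

```text
time: 7.15
tool_pos: [0.5593, -0.0229, 0.1225]
ee_rot: [3.14, 0.003, 2.474]
wrist_force: [1.2, -0.3, 0.9]
width: 0.0639
finger_force: 0.8
```

Emit:
{"fn": "servo_tool", "kwargs": {"plan": [[0, 0, 0, 0, 0, 0.06, 64], [0, 0, 0, 0, 0, 0.12, 64], [0, 0, 0, 0, 0, 0.18, 64], [0, 0, 0, 0, 0, 0.24, 64], [0, 0, 0, 0, 0, 0.3, 64], [0, 0, 0, 0, 0, 0.36, 64], [0, 0, 0, 0, 0, 0.42, 64], [0, 0, 0, 0, 0, 0.48, 64], [0, 0, 0, 0, 0, 0.54, 64], [0, 0, 0, 0, 0, 0.54, 64]]}}

```text
time: 7.98
tool_pos: [0.5593, -0.0231, 0.1225]
ee_rot: [3.138, 0.001, 1.628]
wrist_force: [1.9, -0.6, -0.0]
width: 0.064
finger_force: 1.1
```

Run:
```python
from bench import robot
o=robot.get_obs();print(o["wrist_torque"],o["joint_positions"][5])
```

```text
[-0.3447082  -0.32034821  0.03739111] -0.19907304561324296
```

Emit:
{"fn": "servo_tool", "kwargs": {"plan": [[0, 0, 0, 0, 0, 0.05, 64], [0, 0, 0, 0, 0, 0.1, 64], [0, 0, 0, 0, 0, 0.15, 64], [0, 0, 0, 0, 0, 0.2, 64], [0, 0, 0, 0, 0, 0.23, 64], [0, 0, 0, 0, 0, 0.23, 64]]}}

```text
time: 8.48
tool_pos: [0.559, -0.0231, 0.1224]
ee_rot: [3.139, 0.0, 1.269]
wrist_force: [1.8, -1.6, 0.9]
width: 0.0639
finger_force: 1.4
```

Run:
```python
from bench import robot
o=robot.get_obs();print(o["wrist_torque"],o["joint_positions"][5])
```

```text
[-0.43852371 -0.29763055  0.07911157] 0.15989735477136388
```

Emit:
{"fn": "servo_tool", "kwargs": {"plan": [[0, 0, 0, 0, 0, 0.02, 64], [0, 0, 0, 0, 0, 0.04, 64], [0, 0, 0, 0, 0, 0.04, 64]]}}

```text
time: 8.73
tool_pos: [0.5588, -0.0232, 0.1224]
ee_rot: [3.139, 0.001, 1.21]
wrist_force: [2.0, -4.5, 1.7]
width: 0.064
finger_force: 15.1
```

Run:
```python
from bench import robot
o=robot.get_obs();print(o["wrist_torque"],o["joint_positions"][5])
```

```text
[-0.72991856 -0.3568825   1.4408264 ] 0.21932036960036277
```

Emit:
{"fn": "servo_tool", "kwargs": {"plan": [[0, 0, 0, 0, 0, 0.02, 64], [0, 0, 0, 0, 0, 0.02, 64], [0, 0, 0, 0, 0, 0.02, 64]]}}

```text
time: 8.98
tool_pos: [0.5587, -0.0232, 0.1224]
ee_rot: [3.139, 0.002, 1.18]
wrist_force: [1.5, -4.5, 2.9]
width: 0.0641
finger_force: 33.4
```

Run:
```python
from bench import robot
o=robot.get_obs();print(o["wrist_torque"],o["joint_positions"][5])
```

```text
[-1.10226338 -0.37084688  3.27444309] 0.24927015165817815
```

Emit:
{"fn": "servo_tool", "kwargs": {"plan": [[0, 0, 0, 0, 0, -0.06, 64], [0, 0, 0, 0, 0, -0.12, 64], [0, 0, 0, 0, 0, -0.16, 64], [0, 0, -0.2, 0, 0, -0.16, 64], [0, 0, -0.5, 0, 0, -0.16, 64], [0, 0, -0.9, 0, 0, -0.16, 64], [0, 0, -0.9, 0, 0, -0.16, 64]]}}

```text
time: 9.57
tool_pos: [0.5605, -0.0219, 0.2196]
ee_rot: [3.13, -0.003, 1.423]
wrist_force: [1.3, 0.5, 3.0]
width: 0.0636
finger_force: 0.0
```

Emit:
{"fn": "servo_tool", "kwargs": {"plan": [[0, -1, -0.2, 0, 0, 0, 64], [0, -1, -0.2, 0, 0, 0, 64], [0, -1, -0.2, 0, 0, 0, 64], [0, -1, -0.2, 0, 0, 0, 64]]}}

```text
time: 9.9
tool_pos: [0.4563, -0.0063, 0.2325]
ee_rot: [-3.141, -0.002, 1.423]
wrist_force: [0.5, -0.2, -0.2]
width: 0.0638
finger_force: 0.0
```

Run:
```python
from h import *
for n in("scene","top"):
    im=robot.snapshot(n)
    c=im[140:340,190:490] if n=="scene" else im[120:300,190:460]
    cv2.imwrite(f"pics/{n}3.png",cv2.resize(c[:,:,::-1],None,fx=2.6,fy=2.6,interpolation=2))
```

```text
(no output)
```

View pics/scene3.png

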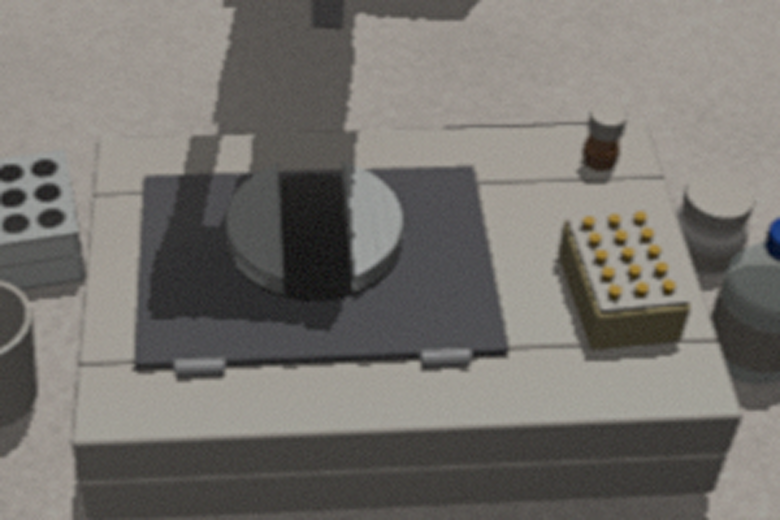

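View pics/top3.png

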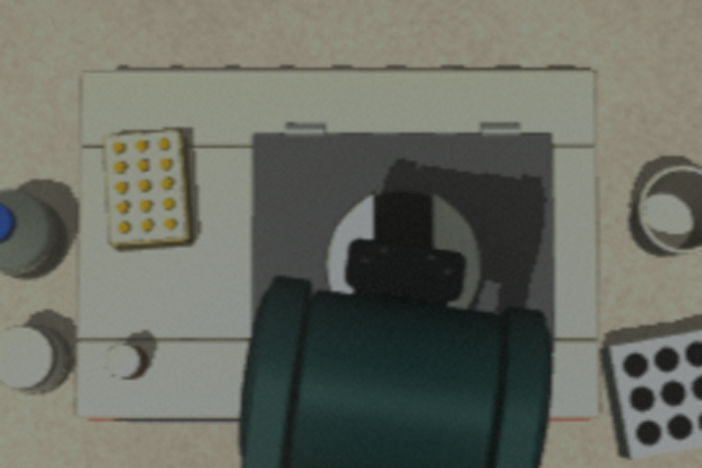

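The slot now runs front to back (scene crop x 280–352, top crop x 373–433), and the panel corners are unchanged at (146,177) and (475,166), so it's flat. The tip box and vial are where they were. I'll hand in.

```bash
python3 -c "
from bench import robot
print(robot.close_job())"
```

```text
the job is handed in; nothing more can be done
None
```

The panel is pushed fully shut, and the fastener is turned a quarter turn clockwise to its stop. The final pictures show the slot running front to back and the tip box and vial unmoved. I handed the job in at about 10 s, with the arm clear of everything.

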